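# Latch the green-lidded storage box

## Task

Fasten the toggle latch on top of the box with the green lid: swing the wire bail over so that its crossbar drops in behind the keeper hook, then press the latch lever all the way down, past centre, so that it stays shut by itself. Do not touch the box with the blue lid: its latch is to stay as it is.

Things in the scene. Friction and masses are not known exactly. Their poses are not given: they have to be found in the camera images.
- green_box: White box 200 x 130 x 90 mm, closed green lid; cannot move. Origin: centre of underside; +x runs from white front deck to green lid, z up. Top at z = 90 mm. Its latch moves in the plane y = 0: lever pivot (axis y) at x -20, z 104 mm. Keeper: steel hook on the lid, 22 mm wide, open to +x; back of post at x 29, lip from x 25 to 35, underside z 102, top z 105 mm.
- green_bail_bar (a point): Centre of the bail's crossbar, 9 mm thick, 40 mm along y. Bail: wire U astride the lever, 66 mm from bar to its hinge (on the lever, 20 mm from the lever pivot). It starts leaning 20 to 32 degrees back (-x) on a stop, bar highest of all. Pushed over the top to +x (under 1 N) it falls by itself behind the keeper: bar on the lid at x 41 to 47, z 95 mm. The lever must be up then.
- green_lever (a joint): Lever angle, rad. Lever 58 mm long, 5 mm thick; last 22 mm black, 26 mm wide. 0 = up, leaning 20 degrees to +x; grows as it swings over to -x and down; 1.92 = shut, level over the deck, top at z 109 mm. Starts 0 to 0.2, stays where left (light friction). With bail hooked, its end takes up to 5 N until centre (about 1.71), then snaps shut and holds.
- blue_box: The same box with a blue lid and the same latch, open; not to be touched. Origin and axes as for the green box.

How it is judged (in metres and radians):
On the way:
1. the bail's crossbar lies behind the keeper hook of the green box, with the lever still up (x of green_bail_bar in the frame of green_box above 0.029 m and z of green_bail_bar in the frame of green_box below 0.101 m and value of joint green_lever below 1.2 rad), for 0.1 s.
At the end, for the whole second after the job is handed in: The green box's lever is shut past centre (beyond 1.82 rad) and at rest, and the crossbar of its bail is caught behind the keeper hook: its centre within 10 mm behind the post's back face and under the lip (value of joint green_lever above 1.82 rad and x of green_bail_bar in the frame of green_box between 0.029 and 0.039 m and z of green_bail_bar in the frame of green_box below 0.101 m and velocity of joint green_lever below 0.1 rad/s); the robot touches nothing.
It fails at once if the robot touches the blue-lidded box or its latch with more than 2 N (contact force between any of the arm, the fingers and blue_box above 2 N).
It also fails if it takes over 42 s, if anything falls off the work surface, if the arm or the gripper's body presses on something with over 40 N, if the wrist force passes 120 N, or if a joint passes its speed limit or range.

## Robot

A 7-joint arm with a two-finger parallel gripper is mounted at the origin on a cart in front of the work surface, level with it; the furniture and walls round the work are solid. World frame = base frame: x ahead of the robot, y to its left, z up, the work surface at z = 0. Lengths are in m, angles in degrees, forces in N, time in s.
With the tool pointing down it reaches from about 0.425 to 1.025 m from the base axis. Payload 9.4 kg.
Tool frame: the origin (TCP) lies between the finger pads; the fingertips stand 22 mm ahead of it and the grasp point (between the pads) lies 3 mm ahead of it; z points along the fingers, y is the direction in which the jaws open and shut (so a half turn about z gives the same grasp; the last joint's range is limited). The gripper opens to 93 mm and grips with 3 to 60 N. Pads are 15 mm wide; open, the fingers measure 128 mm over their backs; the gripper's body (75 mm by 188 mm) begins 65 mm behind the grasp point.
Start: joints at [-67.592, 34.337, -0.143, 91.639, 0.103, 54.024, -4.572], TCP at [0.327, 0.647, 0.241] pointing down, gripper open.
Joint ranges: [-147.43, 147.43], [-19.82, 112.94], [-74.19, 73.91], [6.32, 146.72], [-59.91, 239.91], [6.04, 106.73], [-150.56, 150.56]. Speed limits (degrees/s): [127.2, 127.2, 172.46, 172.46, 180, 180, 180].

## Interface

Orientations are given as [roll, pitch, yaw] about the fixed x, y, z axes, in that order (R = Rz(yaw) Ry(pitch) Rx(roll)).
In Python, from plant import * gives the robot as it stands.
- The arm moves only by the shell command python3 -m inch 'ROWS' [OPENING] [FORCE]. ROWS is JSON, one flat list of numbers, 4 for each row, row after row: the shift along the tool's x, y, z in cm, then the turn about the tool's z in degrees. A call has 1 to 12 rows; each row shifts and turns the pose as measured when the row begins, along the tool's axes as they then stand; what a row does not reach is not made up. A row lasts 1/10 s, in which the tool goes at most 50 mm and 8.59 degrees, less where a joint would pass 70% of its speed; a pose out of reach is approached as far as the arm can. A call with a gripper value outside its range is refused whole. OPENING is the opening, from 0 (shut) to 1 (fully open), set as the call begins (- or left out, the last holds). The fingers move at their own pace and stop on an object; FORCE is the grip in N (left out, the last holds). Time passes only in rows, so rows that do not move let the fingers close. It gives the time, the measured TCP pose, the force and the opening at its end, in the units of the state.
- get_obs(): the state, without advancing time (a new reading comes with each control period).
- grab_frame(name): name is "side" or "top" or "wrist"; returns the picture (420x560x3 uint8, red, green, blue); there is no depth.
- camera_model(name): a dict with "K" (3x3 intrinsics, pixels), "dist_coeffs" ([k1, k2, p1, p2, k3] as OpenCV has them; the pictures are not rectified), "R" (3x3) and "t" (3): a world point X has camera coordinates R X + t; the wrist camera has in their place "mount" (4x4, takes a point from camera to tool coordinates, whose origin is the TCP and whose axes are the flange's). Camera axes: x right, y down, z forward; pixel columns grow to the right and rows downward; lengths in m; the calibration is good to about 2 mm. A picture is of the moment at which its call begins: read the wrist's pose just before it. camera_model takes no time and is no camera call.
- finish_job(): hands the job in, once; it reports no verdict.
Trained networks look in the newest picture that a camera, given by its name, has taken for a name from the list of things; names that differ only in an ending like _2 or _b are one class to them, and where a whole thing is asked for, a point or a joint stands for the part that bears it (a point fixed in the world has none). Each returns a list of dicts, best first, with "score" (0 to 1); they miss things now and then, are a little off and sometimes report something else, mostly with a low value. They report only what shows in the picture. A call takes as long as a camera call.
- outline_of(query, camera): "pixels" (420x560 bool, what is visible of it) and "position" ([column, row] in pixels, amid what is visible of it).
The state is a dict: "time": time; "joint_positions": joint angles; "joint_vel": joint speeds; "joint_efforts": joint torques, N m; "tool_pos": TCP position; "orientation": TCP orientation; "force": force on the tool from outside, world axes, zero at the start; "moment": the same for the moment, N m; "gripper_width": finger opening in m.
Only numpy, scipy, OpenCV 4.12 (cv2) and the standard library are available. Lean on these libraries where they do the work, as an engineer would, in place of code of your own. Each camera call takes 0.05 s, during which the arm holds its last target. There are 200 camera calls.

## Working session

There is one attempt and no reset: what is moved stays moved. The work goes in short steps, Python scripts to look and compute and a shell command to move; the robot and the scene stay as the last step left them, time stands still between calls to the robot, and variables do not carry over. Pictures are saved under pics/ and viewed, about 8 in all and at most 12, crops included, and the job is handed in when it is done.

```bash
mkdir -p pics; ls; python3 - <<'E'
from plant import *
import cv2,numpy as np
o=get_obs(); print({k:np.round(v,3).tolist() for k,v in o.items()})
ims=[]
for c in("side","top"):
    im=grab_frame(c); m=camera_model(c); print(c,np.round(m['K'],1).tolist(),m['dist_coeffs'],np.round(m['R'],3).tolist(),np.round(m['t'],3).tolist())
    cv2.imwrite(f'pics/{c}0.png',im[:,:,::-1]); ims.append(im)
    for q in("green_box","blue_box","green_bail_bar","green_lever"):
        for d in outline_of(q,c)[:3]: print(c,q,round(d['score'],2),d['position'],d['pixels'].sum())
m=camera_model("wrist");print(m)
E
```

```text
pics
{'time': 0.0, 'joint_positions': [-67.593, 34.385, -0.144, 91.679, 0.106, 54.024, -4.573], 'joint_vel': [-0.027, 0.037, 0.05, 0.077, -0.007, -0.008, 0.0], 'joint_efforts': [0.001, -76.508, 1.498, -25.234, -0.052, 0.017, 0.0], 'tool_pos': [0.327, 0.647, 0.24], 'orientation': [-179.912, 0.011, 153.201], 'force': [-0.023, 0.055, 0.67], 'moment': [-0.009, 0.014, 0.02], 'gripper_width': 0.093}
side [[489.5, 0.0, 268.6], [0.0, 489.5, 198.9], [0.0, 0.0, 1.0]] [-0.17233529  0.          0.          0.          0.        ] [[0.809, -0.588, 0.002], [-0.244, -0.338, -0.909], [0.535, 0.735, -0.416]] [-0.401, 0.271, 0.68]
side green_box 0.78 [234.6, 202.8] 5292
side blue_box 0.56 [315.9, 270.9] 9778
side green_bail_bar 0.58 [222.3, 151.9] 176
side green_bail_bar 0.36 [314.9, 272.1] 9818
side green_lever 0.77 [232.8, 160.7] 245
top [[441.4, 0.0, 271.5], [0.0, 441.4, 206.1], [0.0, 0.0, 1.0]] [-0.0046968  0.         0.         0.         0.       ] [[0.018, -1.0, -0.007], [-0.998, -0.018, -0.054], [0.053, 0.008, -0.999]] [0.076, 0.534, 1.008]
top green_box 0.57 [199.3, 183.1] 5867
top blue_box 0.74 [351.7, 209.4] 5961
top green_bail_bar 0.65 [193.7, 195.4] 117
top green_lever 0.69 [197.8, 189.3] 306
{'K': array([[344.10423947,   0.        , 278.33641729],
       [  0.        , 344.10423947, 210.64258104],
       [  0.        ,   0.        ,   1.        ]]), 'dist_coeffs': array([0.00543867, 0.        , 0.        , 0.        , 0.        ]), 'mount': array([[-1.00128196e-03, -9.56329312e-01, -2.92289659e-01,
         8.11407793e-02],
       [ 9.99999477e-01, -8.97218638e-04, -4.90078762e-04,
        -9.54201180e-04],
       [ 2.06428955e-04, -2.92289997e-01,  9.56329710e-01,
        -1.43959330e-01],
       [ 0.00000000e+00,  0.00000000e+00,  0.00000000e+00,
         1.00000000e+00]])}
```

View pics/top0.png

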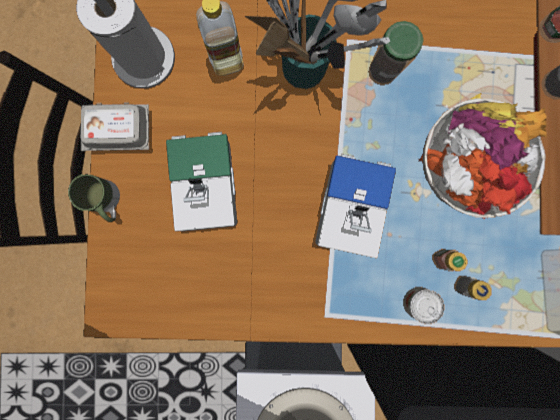

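View pics/side0.png

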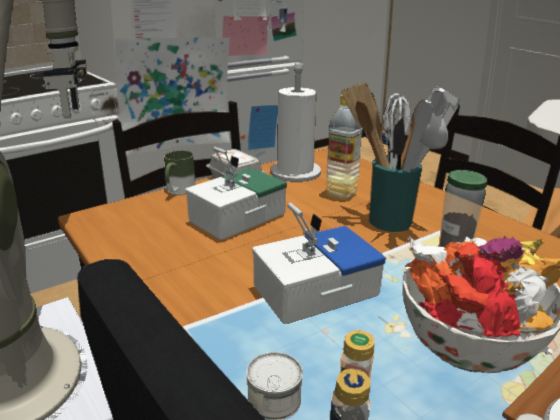

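```bash
cat > h.py <<'E'
from plant import *
import cv2,numpy as np
from scipy.spatial.transform import Rotation as Ro
def cam(c,o=None):
    m=camera_model(c)
    if c!="wrist": R,t=np.array(m['R']),np.array(m['t'])
    else:
        o=o or get_obs(); T=np.eye(4); T[:3,:3]=Ro.from_euler('xyz',o['orientation'],degrees=True).as_matrix(); T[:3,3]=o['tool_pos']
        W=np.linalg.inv(T@m['mount']); R,t=W[:3,:3],W[:3,3]
    return np.array(m['K']),np.array(m['dist_coeffs']),R,t
def proj(C,P):
    K,d,R,t=C
    return cv2.projectPoints(np.asarray(P,float).reshape(-1,3),cv2.Rodrigues(R)[0],t,K,d)[0][:,0]
def onz(C,uv,z):
    K,d,R,t=C
    p=cv2.undistortPoints(np.asarray(uv,float).reshape(-1,1,2),K,d)[:,0]
    r=np.c_[p,np.ones(len(p))]@R; c=-R.T@t
    return c+r*((z-c[2])/r[:,2])[:,None]
def warp(C,im,x0,x1,y0,y1,z,s):
    # metric picture: up=+x, left=+y, s px per m
    xs=np.arange(x1,x0,-1/s); ys=np.arange(y1,y0,-1/s)
    X,Y=np.meshgrid(xs,ys,indexing='ij')
    p=proj(C,np.c_[X.ravel(),Y.ravel(),np.full(X.size,z)]).reshape(*X.shape,2).astype(np.float32)
    return cv2.remap(im,p,None,cv2.INTER_CUBIC)
E
python3 - <<'E'
from h import *
im=cv2.imread('pics/top0.png'); C=cam('top')
p=onz(C,[[199.3,183.1],[351.7,209.4]],.09);print(p)
hsv=cv2.cvtColor(im,cv2.COLOR_BGR2HSV)
for n,cx in (("green",(140,250)),("blue",(315,400))):
    sub=np.zeros(im.shape[:2],np.uint8); sub[125:260,cx[0]:cx[1]]=1
    g=(hsv[...,0]>60)&(hsv[...,0]<95)&(hsv[...,1]>100) if n=="green" else (hsv[...,0]>105)&(hsv[...,0]<130)&(hsv[...,1]>150)
    g=(g&(sub>0)).astype(np.uint8)
    k,l,st,ce=cv2.connectedComponentsWithStats(g); i=1+np.argmax(st[1:,4])
    pts=np.argwhere(l==i)[:,::-1].astype(float)
    w=onz(C,pts,.09)[:,:2]
    r=cv2.minAreaRect((w*1000).astype(np.float32)); print(n,r,cv2.boxPoints(r).tolist())
w=warp(C,im,p[0,0]-.15,p[0,0]+.15,p[0,1]-.15,p[0,1]+.15,.09,2000)
cv2.imwrite('pics/wg.png',w)
E
```

```text
[[ 0.57563759  0.24129941  0.09      ]
 [ 0.52479642 -0.08693653  0.09      ]]
green ((607.9630126953125, 234.14752197265625), (36.53364181518555, 66.7794189453125), 6.727252960205078) [[585.9105834960938, 265.1675109863281], [593.7333374023438, 198.84786987304688], [630.0154418945312, 203.12753295898438], [622.1926879882812, 269.4471740722656]]
blue ((585.2188110351562, -106.6711196899414), (131.22494506835938, 87.92408752441406), 78.69279479980469) [[529.2454223632812, -162.39044189453125], [615.4629516601562, -179.62966918945312], [641.1921997070312, -50.95179748535156], [554.9746704101562, -33.71257019042969]]
```

View pics/wg.png

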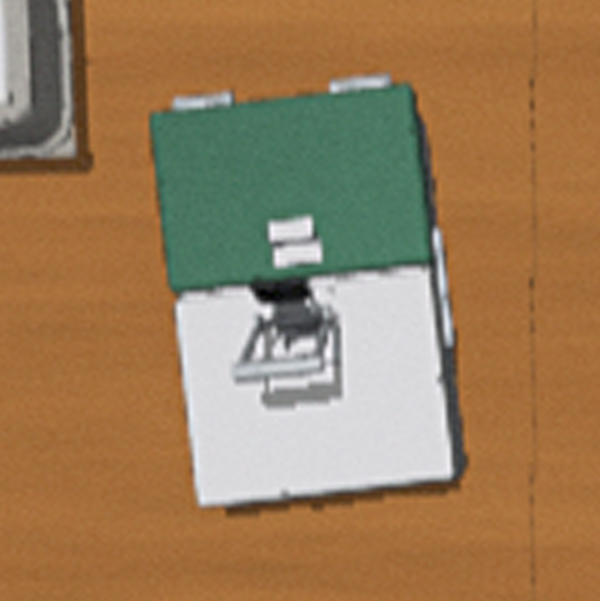

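The corners of the green box in the metric warp are (150,113), (411,84), (455,480) and (199,507). They give a centre at (0.578, 0.239) and yaw of about 6.7°. The measured size is 199 × 131 mm, which matches the given size. The bail leans back and the lever is up. Next I turn and lift the tool, then move above the box.

```bash
python3 -m inch '[0,0,-1.5,-8.4, 0,0,-1.5,-8.4, 0,0,-1.5,-8.4, 0,0,-1.5,-8.3, 0,0,0,0]' 0 20; python3 -m inch '[-1.41,-4.34,0,0,-1.41,-4.34,0,0,-1.41,-4.34,0,0,-1.41,-4.34,0,0,-1.41,-4.34,0,0,-1.41,-4.34,0,0,-1.41,-4.34,0,0,-1.41,-4.34,0,0,-1.41,-4.34,0,0,-1.41,-4.34,0,0,0,0,0,0]'
cat > look.py <<'E'
from h import *
import sys
n=sys.argv[1]; c=sys.argv[2]
o=get_obs(); im=grab_frame(c)[:,:,::-1].copy(); cv2.imwrite(f'pics/{n}.png',im)
print(np.round(o['tool_pos'],4),np.round(o['orientation'],2),np.round(o['force'],2),o['time'],o['gripper_width'])
C=cam(c,o); np.savez(f'pics/{n}.npz',K=C[0],d=C[1],R=C[2],t=C[3])
for q in("green_bail_bar","green_lever"):
    for d in outline_of(q,c)[:2]: print(q,round(d['score'],2),d['position'],d['pixels'].sum())
E
python3 look.py w1 wrist
```

```text
time: 1.0
tool_pos: [0.3265, 0.6469, 0.3018]
orientation: [-179.9, -0.0, -172.3]
force: [0.4, 0.7, 0.7]
gripper_width: 0.0577
time: 2.1
tool_pos: [0.5196, 0.2151, 0.2928]
orientation: [-179.8, -0.4, -175.2]
force: [0.8, 0.3, -0.1]
gripper_width: 0.0005
[0.5196 0.2151 0.2928] [-179.85   -0.38 -175.22] [ 0.8   0.35 -0.09] 2.1 0.0005006844413458914
green_bail_bar 0.67 [306.1, 238.8] 595
green_lever 0.75 [304.3, 239.2] 993
```

View pics/w1.png

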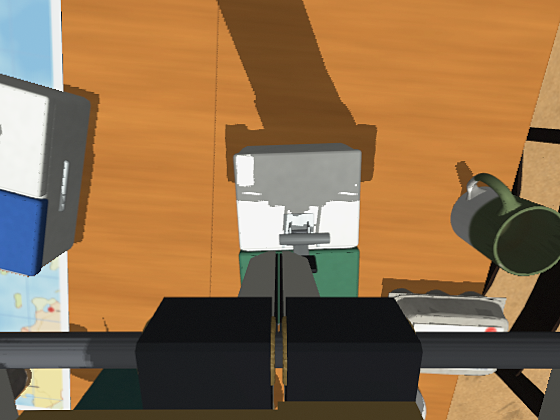

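The picture shows the bar running from (279,239) to (330,238), with the deck's front corners at (235,156) and (361,151). I'll check these against the pose.

```bash
cat >> h.py <<'E'
O=np.array([.5776,.2394]); A=np.radians(6.7); B=np.array([[np.cos(A),-np.sin(A)],[np.sin(A),np.cos(A)]])
def box(p): p=np.atleast_2d(p); return np.c_[(p[:,:2]-O)@B,p[:,2:]]
def unbox(p): p=np.atleast_2d(p); return np.c_[p[:,:2]@B.T+O,p[:,2:]]
def togo(p,o):  # shift in tool cm to bring fingertips' centre to box-frame p (m)
    d=unbox(p)[0]-[*o['tool_pos'][:2],o['tool_pos'][2]-.022]
    R=Ro.from_euler('xyz',o['orientation'],degrees=True).as_matrix()
    return np.round(d@R*100,2)
E
python3 - <<'E'
from h import *
z=np.load('pics/w1.npz'); C=[z[k] for k in 'KdRt']
print('deck corners, seam',(box(onz(C,[[235,156],[361,151],[240,250],[359,249]],.09))*1000).round(1))
for zz in(.175,.182,.189): print('bar w',(box(onz(C,[[279,239],[330,238],[304.5,239]],zz))*1000).round(1).tolist())
print('bar top',(box(onz(cam('top'),[[193.7,195.4]],.182))*1000).round(1), (box(onz(cam('top'),[[193.7,195.4]],.175))*1000).round(1))
o=get_obs();print(o['tool_pos'],o['orientation'])
for p in((-.09,0,.25),(-.09,0,.172)):print(p,togo(p,o))
E
```

```text
deck corners, seam [[-96.4 -61.5  90. ]
 [-97.1  64.9  90. ]
 [  5.7 -63.2  90. ]
 [  8.9  66.4  90. ]]
bar w [[-38.8, -19.1, 175.0], [-38.3, 22.4, 175.0], [-38.1, 1.7, 175.0]]
bar w [[-41.6, -19.0, 182.0], [-41.1, 21.4, 182.0], [-40.9, 1.2, 182.0]]
bar w [[-44.3, -18.9, 189.0], [-43.8, 20.4, 189.0], [-43.6, 0.8, 189.0]]
bar top [[-35.8   0.4 182. ]] [[-35.1   1.6 175. ]]
[0.51701797 0.22243259 0.29302029] [ 179.95231139   -0.41913797 -174.61275572]
(-0.09, 0, 0.25) [2.79 0.91 2.12]
(-0.09, 0, 0.172) [2.73 0.91 9.92]
```

```bash
python3 -m inch '[1.4,0.45,0,-0.7,1.4,0.45,0,-0.6,0,0,3,0,0,0,3,0,0,0,0,0,0,0,0,0,0,0,0,0]'; python3 - <<'E'
from h import *
o=get_obs();print(o['tool_pos'],o['orientation'],box([o['tool_pos']]))
for p in((-.09,0,.172),(0.0,0,.172)):print(p,togo(p,o))
E
```

```text
time: 2.95
tool_pos: [0.4773, 0.2392, 0.2341]
orientation: [179.7, -0.4, -172.4]
force: [0.1, -0.1, 0.4]
gripper_width: 0.0004
[0.4773466  0.23919961 0.23405821] [ 179.70352201   -0.40341999 -172.44079269] [[-0.09959212  0.01149762  0.23405821]]
(-0.09, 0, 0.172) [-0.97 -1.18  3.99]
(0.0, 0, 0.172) [-9.97 -1.32  3.93]
```

```bash
python3 -m inch '[0,-1.2,2,0.4,0,0,2,0.4,0,0,0,0,0,0,0,0]'; python3 - <<'E'
from h import *
o=get_obs();print(o['tool_pos'],o['orientation'],box([o['tool_pos']]))
for p in((-.09,0,.172),(0.0,0,.172)):print(p,togo(p,o))
E
```

```text
time: 3.35
tool_pos: [0.4806, 0.2298, 0.1988]
orientation: [179.5, 0.1, -173.2]
force: [0.2, -0.1, 0.2]
gripper_width: 0.0004
[0.48059438 0.22977248 0.19880522] [ 1.79505562e+02  5.23776774e-02 -1.73182446e+02] [[-0.09746638  0.00175595  0.19880522]]
(-0.09, 0, 0.172) [-0.75 -0.18  0.48]
(0.0, 0, 0.172) [-9.75 -0.2   0.49]
```

```bash
python3 -m inch '[-1.5,-0.1,0.4,0,-1.5,-0.1,0,0,-1.2,0,0,0,-1.2,0,0,0,-1.2,0,0,0,-1.2,0,0,0,-1.2,0,0,0,-1.2,0,0,0,0,0,0,0,0,0,0,0,0,0,0,0]'; python3 - <<'E'
from h import *
o=get_obs();print(o['tool_pos'],o['orientation'],box([o['tool_pos']]),o['force'])
E
python3 look.py w2 wrist; python3 look.py s2 side
python3 - <<'E'
import cv2,numpy as np
a=cv2.imread('pics/w2.png');b=cv2.imread('pics/s2.png')
a=cv2.resize(a[130:410,160:430],None,fx=1.45,fy=1.45);b=cv2.resize(b[110:250,160:310],None,fx=2.6,fy=2.6)
h=max(a.shape[0],b.shape[0]);p=lambda i:cv2.copyMakeBorder(i,0,h-i.shape[0],0,0,cv2.BORDER_CONSTANT)
cv2.imwrite('pics/c2.png',np.hstack([p(a),p(b)]))
E
```

```text
time: 4.45
tool_pos: [0.5935, 0.2422, 0.199]
orientation: [179.4, 0.4, -173.2]
force: [0.3, -0.5, -0.1]
gripper_width: 0.0006
[0.59349217 0.24217688 0.19897263] [ 179.37414056    0.3924846  -173.1563092 ] [[0.01610762 0.00090377 0.19897263]] [ 0.26608826 -0.4677298  -0.05590005]
[0.5935 0.2422 0.199 ] [ 179.37    0.39 -173.16] [ 0.27 -0.47 -0.06] 4.45 0.0005664474745427142
green_bail_bar 0.78 [258.8, 235.2] 841
green_lever 0.91 [277.3, 209.8] 2867
[0.5934 0.2423 0.1992] [ 179.37    0.41 -173.14] [-0.23 -0.17  0.8 ] 4.6 0.0003691838389938129
green_lever 0.47 [233.5, 170.7] 205
```

View pics/c2.png

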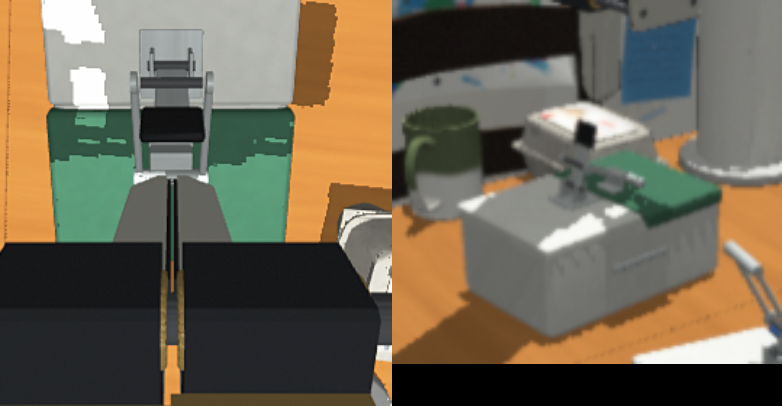

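The bail has fallen over the top and its legs lie forward onto the lid. The lever's black end (crop 172,125) is still up and centred on the fingers. Next I lower on the +x side of the lever and push it back.

```bash
python3 -m inch '[-0.2,-0.1,1.5,0,0,0,1.5,0,0,0,0,0,0,0,0,0]'; python3 - <<'E'
from h import *
o=get_obs();print(o['orientation'],box([o['tool_pos']])-[0,0,.022],o['force'])
E
python3 -m inch '[1.3,0,0,0,1.3,0,-0.1,0,1.3,0,0,0,0.8,0,0,0,0,0,0,0,0,0,0,0]'; python3 - <<'E'
from h import *
o=get_obs();print(o['orientation'],box([o['tool_pos']])-[0,0,.022],o['force'])
for p in((-.0266,0,.150),(-.0414,0,.143),(-.053,0,.131),(-.058,0,.119)):print(p,togo(p,o))
E
```

```text
time: 5.15
tool_pos: [0.5959, 0.2417, 0.1668]
orientation: [179.4, 0.4, -173.1]
force: [-0.4, 0.8, -0.2]
gripper_width: 0.0007
[ 179.36882817    0.43118848 -173.1381206 ] [[0.01846129 0.0001589  0.14475045]] [-0.40126708  0.77915322 -0.21141059]
time: 5.75
tool_pos: [0.5476, 0.2362, 0.1701]
orientation: [179.2, 0.9, -173.1]
force: [2.4, 0.3, 0.4]
gripper_width: 0.0004
[ 179.24634649    0.88151474 -173.14644145] [[-0.03016494  0.00031523  0.14811105]] [2.40530644 0.27099937 0.41846536]
(-0.0266, 0, 0.15) [-0.36 -0.03 -0.18]
(-0.0414, 0, 0.143) [ 1.13 -0.04  0.49]
(-0.053, 0, 0.131) [ 2.31 -0.05  1.68]
(-0.058, 0, 0.119) [ 2.83 -0.06  2.87]
```

```bash
python3 -m inch '[0.7,0,0.3,0,0.6,0,0.4,0,0.5,0,0.5,0,0.5,0,0.6,0,0,0,0,0,0,0,0,0]'; python3 - <<'E'
from h import *
o=get_obs();print(o['orientation'],box([o['tool_pos']])-[0,0,.022],o['force'])
for p in((-.053,0,.131),(-.058,0,.119),(-.060,0,.110)):print(p,togo(p,o))
E
python3 look.py s3 side;python3 look.py w3 wrist
python3 - <<'E'
import cv2,numpy as np
a=cv2.imread('pics/w3.png');b=cv2.imread('pics/s3.png')
a=cv2.resize(a[130:410,160:430],None,fx=1.45,fy=1.45);b=cv2.resize(b[110:250,160:310],None,fx=2.6,fy=2.6)
h=max(a.shape[0],b.shape[0]);p=lambda i:cv2.copyMakeBorder(i,0,h-i.shape[0],0,0,cv2.BORDER_CONSTANT)
cv2.imwrite('pics/c3.png',np.hstack([p(a),p(b)]))
E
```

```text
time: 6.35
tool_pos: [0.5248, 0.2337, 0.1508]
orientation: [179.2, 1.0, -173.2]
force: [2.7, -0.1, 1.2]
gripper_width: 0.0005
[ 179.22564212    0.97857851 -173.19165124] [[-0.0531189   0.00049891  0.1287943 ]] [ 2.70383957 -0.09123066  1.16301608]
(-0.053, 0, 0.131) [-0.02 -0.05 -0.22]
(-0.058, 0, 0.119) [ 0.5  -0.06  0.97]
(-0.06, 0, 0.11) [ 0.72 -0.07  1.87]
[0.5248 0.2337 0.1508] [ 179.23    0.98 -173.19] [ 2.7  -0.09  1.16] 6.35 0.0004611518677552226
green_bail_bar 0.64 [240.9, 177.7] 48
green_lever 0.7 [228.8, 179.7] 124
green_lever 0.51 [235.1, 203.7] 5008
[0.5248 0.2336 0.151 ] [ 179.23    0.98 -173.2 ] [0.17 0.16 0.65] 6.5 0.00023904151986495805
green_lever 0.7 [280.6, 239.4] 952
```

View pics/c3.png

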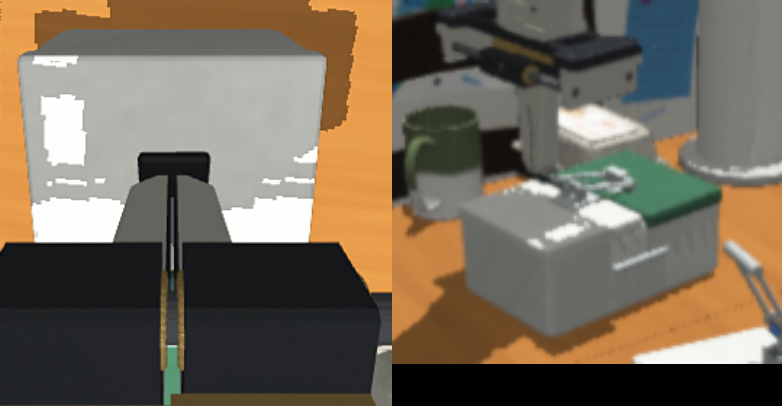

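The lever's black end (crop 175,165) sits under the fingertips and the bail reaches across the lid to the keeper. I'll press on down.

```bash
python3 -m inch '[0.3,-0.05,0.5,0,0.2,0,0.5,0,0.1,0,0.4,0,0.1,0,0.4,0,0,0,0.3,0,0,0,0.2,0,0,0,0,0]'; python3 - <<'E'
from h import *
o=get_obs();print(o['orientation'],box([o['tool_pos']])-[0,0,.022],o['force'])
E
```

```text
time: 7.35
tool_pos: [0.5174, 0.2324, 0.1312]
orientation: [179.2, 1.1, -173.2]
force: [-0.7, -0.4, 4.7]
gripper_width: 0.0009
[ 179.22846536    1.08684897 -173.22608699] [[-0.06064757  0.00011792  0.10919327]] [-0.67304867 -0.36195904  4.72554096]
```

```bash
python3 -m inch '[0,0,0.2,0,0,0,0.2,0,0,0,0,0]'; python3 -m inch '[0,0,0.2,0,0,0,0.2,0]'
```

```text
time: 7.65
tool_pos: [0.5173, 0.2324, 0.1312]
orientation: [179.2, 1.2, -173.2]
force: [-0.0, 0.6, 2.9]
gripper_width: 0.0004
time: 7.85
tool_pos: [0.5173, 0.2325, 0.1301]
orientation: [179.2, 1.3, -173.3]
force: [-7.5, -3.1, 34.0]
gripper_width: 0.0006
```

The force is now 34 N at z ≈ 108 mm, so the lever is on its hard stop. I'll lift straight up, back away and look.

```bash
python3 -m inch '[0,0,-1,0,0,0,-3,0,0,0,-4,0,0,0,-4,0,3,0,-2,0,3,0,0,0,0,0,0,0,0,0,0,0,0,0,0,0]'; python3 look.py s4 side;python3 look.py w4 wrist;python3 look.py t4 top
python3 - <<'E'
import cv2,numpy as np
from h import *
a=cv2.imread('pics/w4.png');b=cv2.imread('pics/s4.png')
z=np.load('pics/w4.npz'); C=[z[k] for k in 'KdRt']
# predicted: bar centre at x 34, z 95; lever end; keeper lip ends
P=unbox([[.0335,0,.095],[-.078,0,.107],[.035,.011,.105],[.035,-.011,.105]])
print('w',proj(C,P).round(1).tolist());
a=cv2.resize(a[140:420,140:420],None,fx=1.4,fy=1.4);b=cv2.resize(b[110:250,160:310],None,fx=2.6,fy=2.6)
h=max(a.shape[0],b.shape[0]);p=lambda i:cv2.copyMakeBorder(i,0,h-i.shape[0],0,0,cv2.BORDER_CONSTANT)
cv2.imwrite('pics/c4.png',np.hstack([p(a),p(b)]))
E
```

```text
time: 8.75
tool_pos: [0.4529, 0.2227, 0.2733]
orientation: [179.2, 1.3, -173.3]
force: [-0.7, -0.1, -0.0]
gripper_width: 0.0004
[0.4529 0.2227 0.2733] [ 179.23    1.28 -173.27] [-0.67 -0.12 -0.03] 8.75 0.00043706564666620186
green_bail_bar 0.64 [252.0, 178.7] 1
green_lever 0.66 [226.9, 183.0] 199
[0.4531 0.2227 0.273 ] [ 179.24    1.25 -173.29] [ 0.27  1.26 -0.33] 8.9 0.0006341264083243208
green_lever 0.6 [278.4, 244.7] 248
[0.4529 0.2226 0.2731] [ 179.24    1.25 -173.29] [-0.07  0.12  0.68] 9.05 0.0003618204248287539
green_bail_bar 0.48 [205.2, 177.9] 60
green_lever 0.91 [203.7, 199.8] 369
w [[279.2, 329.6], [279.5, 240.9], [289.6, 336.6], [269.2, 336.8]]
```

View pics/c4.png

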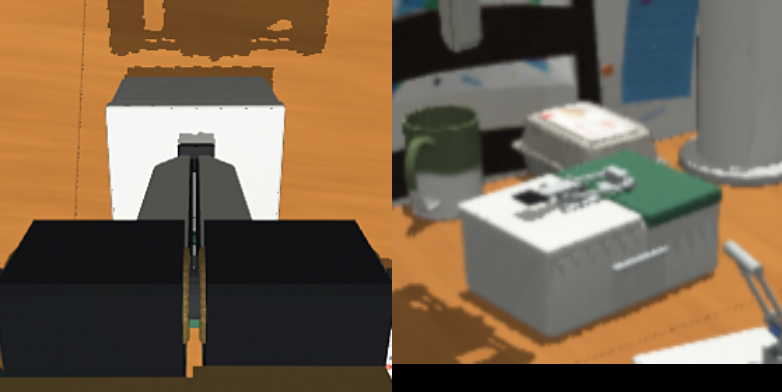

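The lever is flat over the deck. I'll check the bar against the keeper up close with the wrist camera.

```bash
python3 -m inch '[-4,0,0,0,-4,0,0,0,-4,0,0,0,-4,0,0,0,-3,0,0,0,0,0,0,0,0,0,0,0,0,0,0,0]'; python3 look.py w5 wrist
python3 - <<'E'
from h import *
a=cv2.imread('pics/w5.png'); z=np.load('pics/w5.npz'); C=[z[k] for k in 'KdRt']
print('bar',proj(C,unbox([[.0335,-.02,.095],[.0335,.02,.095]])).round(1).tolist(),'loose',proj(C,unbox([[.044,0,.095]])).round(1),'lip',proj(C,unbox([[.025,0,.105],[.035,0,.105]])).round(1).tolist(),'lever',proj(C,unbox([[-.078,0,.107]])).round(1))
w=warp(C,a,O[0]-.1,O[0]+.1,O[1]-.07,O[1]+.07,.097,3000); cv2.imwrite('pics/c5.png',w)
E
```

```text
time: 10.0
tool_pos: [0.6462, 0.2452, 0.2754]
orientation: [179.3, 1.1, -173.2]
force: [-0.1, -0.3, 0.2]
gripper_width: 0.0007
[0.6462 0.2452 0.2754] [ 179.3     1.08 -173.17] [-0.15 -0.27  0.15] 10.0 0.0007423469124484386
green_bail_bar 0.93 [262.8, 126.0] 806
green_lever 0.65 [276.7, 68.1] 2752
bar [[258.4, 153.6], [301.1, 153.6]] loose [[279.7 164.8]] lip [[279.9, 145.9], [279.9, 157.0]] lever [[280.4  16.4]]
```

View pics/c5.png

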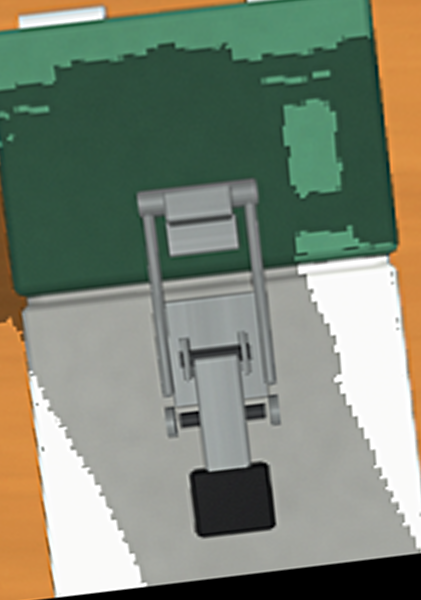

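The bar's ends, at about (150,203) and (247,192), sit at box x ≈ 34 mm, and the keeper lip covers its middle. The lever lies flat and the tool is well clear, so I'll hand in.

```bash
python3 -c "
from plant import *
o=get_obs();print(o['time'],o['force']);print(finish_job())"
```

```text
10.15 [-0.45048436 -0.36418338 -0.04787914]
the job is handed in; nothing more can be done
None
```

The green box's latch is fastened, and I handed the job in at about 10 s of the 42 s allowed. I pushed the bail over the top with closed fingers and it fell behind the keeper with the lever still up. I then pushed the lever back and down past centre onto its stop and moved the tool clear.

**Last checks**
- **Crossbar:** in the final wrist picture it lies under the keeper lip at box x ≈ 34 mm. The limits are 29 to 39 mm.
- **Lever:** it lay flat over the deck after I let go and stayed there. I judged this from the pictures, since the joint angle can't be read directly.
- **Robot:** the tool was clear of everything, with about 0.5 N of sensor noise. I never moved it near the blue box.

**Less certain or out of line**
- **Bail drop:** the crossbar itself was hidden by the fingers when the bail fell. I judged that step from the bail's legs and a side view.
- **Press force:** the force rose briefly to 34 N (vertical) when the lever met its stop. That is under the 40 N limit, but closer than I intended.
- **Networks:** a few outlines were poor because parts were hidden, so I relied on the calibrated pictures for those.

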